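Put the painting things away in their holders

ROBOT

A 6-joint arm with a two-finger parallel gripper is mounted at the origin on a cart in front of the work surface, level with it; the furniture and walls round the work are solid. World frame = base frame: x ahead of the robot, y to its left, z up, the work surface at z = 0. Lengths are in m, angles in rad, forces in N, time in s.
With the tool pointing down it reaches from about 0.325 to 0.75 m from the base axis. Payload 7.6 kg.
Tool frame: the origin (TCP) lies between the finger pads; the fingertips stand 14 mm ahead of it and the grasp point (between the pads) lies 5 mm behind it; z points along the fingers, y is the line along which they close (so a half turn about z gives the same grasp; the last joint's range is limited). The gripper opens to 85 mm and grips with 20 to 120 N. Pads are 22 mm wide; open, the fingers measure 114 mm over their backs; the gripper's body (76 mm by 85 mm) begins 54 mm behind the grasp point. The pads swing forward as they close: fully open they stand 13 mm farther back than shut.
Start: joints at [-1.26, 0.052, 1.401, -0, 1.689, -0.07], TCP at [0.195, -0.487, 0.245] pointing down, gripper open.
Joint ranges: [-2.9, 2.9], [-0.91, 2.17], [0.12, 2.37], [-1.06, 4.2], [0.26, 2.73], [-2.93, 2.93]. Speed limits (rad/s): [2.57, 2.57, 3.01, 3.14, 3.14, 3.14].

INTERFACE

Orientations are given as a unit quaternion [w, x, y, z].
In Python, from bench import arm, capture, job_done gives the robot as it stands.
- The arm moves only by the tool jog_arm, never from a script. Its argument "plan" is a list of rows, each an object of numbers: "x", "y", "z": the shift along the tool's x, y, z in m; "ax", "ay", "az": the turn, a rotation vector about the tool's x, y, z in degrees; "grip": the finger opening in m, from 0 to 0.0854. In form: [{"x": .., "y": .., "z": .., "ax": .., "ay": .., "az": .., "grip": ..}, ...]. A call has exactly 10 rows; each row is the pose to reach, as a shift and turn from the pose commanded when the call began, along the tool's axes at that moment; what a row does not reach only later rows make up. A row lasts 1/10 s, in which the tool goes at most 50 mm and 8.59 degrees, less where a joint would pass 70% of its speed; a pose out of reach is approached as far as the arm can. A call with a gripper value outside its range is refused whole. The fingers move at their own pace and stop on an object; the grip force is fixed at half the most. Time passes only in rows, so rows that repeat a pose let the fingers close, or fill a call up. It gives the time, the measured TCP pose, the force, the opening and the grip force at its end, in the units of the state.
- arm.state(): the state, without advancing time (a new reading comes with each control period).
- capture(name): name is "side" or "top"; returns a dict with "pixels" (420x560x3 uint8, red, green, blue), "z_map" (420x560 float32, m along the optical axis (not along the pixel's ray), 0 where there is no reading), "fx", "fy", "cx", "cy" (pixels), "extrinsics" (4x4, takes a point from camera to world coordinates). Camera axes: x right, y down, z forward; pixel columns grow to the right and rows downward; lengths in m; the calibration is good to about 2 mm. A picture is of the moment at which its call begins.
- job_done(): hands the job in; it is judged then, once.
The state is a dict: "time": time; "joint_pos": joint angles; "qd": joint speeds; "tau": joint torques, N m; "tool_pos": TCP position; "tool_rot": TCP orientation; "contact_force": force on the tool from outside, world axes, zero at the start; "ft_torque": the same for the moment, N m; "gripper_width": finger opening in m; "gripper_force": force on a finger pad.
Only numpy, scipy, OpenCV 4.12 (cv2) and the standard library are available. Lean on these libraries where they do the work, as an engineer would, in place of code of your own. Each camera call takes 0.05 s, during which the arm holds its last target. There are 200 camera calls.

TASK

Painting is over: put each thing away in the wooden holder made for it. Stand the paint bottle upright in the wide cup and the small dropper bottle upright in the narrow cup, lay the wooden brush across both notches of the brush rest with its middle between the two forks, and lay the little figure flat in the shallow tray. Leave the two squat paint pots standing among them where they are.

Things in the scene. Friction and masses are not known exactly. Their poses are not given: they have to be found in the camera images.
- bottle_mid (a point): Loose brown craft paint bottle with white cap, standing upright with its underside at desk height (even where waste paper lies round it): round, 37 mm diameter up to 92 mm, cap 31 mm diameter, 113 mm tall in all, about 0.09 kg. The point is on its axis half-way up (56 mm above its underside); z is up along the bottle.
- dropper_mid (a point): Loose small dropper bottle, brown body with white tapered cap, standing upright with its underside at desk height (even where waste paper lies round it): round, 26 mm diameter up to 60 mm, cap about 20 mm wide, 81 mm tall in all, about 0.03 kg. The point is on its axis half-way up (40 mm above its underside); z is up along the bottle.
- brush_mid (a point): Loose wooden paint brush lying flat on the desk, 110 mm long and 8 mm thick, about 0.012 kg. The point is at half its length, at half its thickness (4 mm above the desk); its y axis runs along the brush.
- figure_mid (a point): Loose small plastic game figure (green top, black legs) lying on the desk, 39 mm long along its x axis, 22 mm wide along its y axis, 12 mm thick, about 0.012 kg. The point is at its middle, 6 mm above its underside.
- cup_wide: Fixed wide round wooden cup, open at the top: 69 mm outside, 35 mm high, bore about 55 mm, floor 5 mm thick. It is the holder for the paint bottle. Origin at the centre of its underside, on the desk; z up.
- cup_narrow: Fixed narrow round wooden cup, open at the top: 51 mm outside, 25 mm high, bore about 37 mm, floor 5 mm thick. It is the holder for the dropper bottle. Origin at the centre of its underside, on the desk; z up.
- brush_rest: Fixed wooden brush rest: two upright forked end plates, each 8 mm thick and 46 mm wide, stand 62 mm apart (centre to centre) along its y axis on a 6 mm base, with 54 mm of free space between them. Each plate has a notch open at the top, 26 mm wide (along x); notch floor 22 mm above the desk, prong tops 36 mm above it. A brush lies across both notches, along the y axis, either way round. Origin at the centre of its underside, on the desk.
- figure_tray: Fixed shallow oblong wooden tray: 72 mm (x) by 58 mm (y) outside, inside 64 by 50 mm, floor 4 mm thick, rim 10 mm above the desk. It is the holder for the figure. Origin at the centre of its underside, on the desk; z up.
- pot_a_mid (a point): Bystander: squat closed paint pot, dark grey, 40x36 mm, 38 mm tall, loose on the desk. The point is at its middle, 19 mm above the desk. To be left alone.
- pot_b_mid (a point): Bystander: squat closed paint pot, teal, 40x36 mm, 38 mm tall, loose on the desk. The point is at its middle, 19 mm above the desk. To be left alone.
Things that resemble listed ones, but are neither listed nor needed, are in the scene too. What is shaped like the part that bears dropper_mid but green or pink is not meant.

How it is judged:
At the end, for the whole second after the job is handed in: Bottle upright (0.2 rad) on the floor of the wide cup, dropper bottle upright (0.25 rad) on that of the narrow cup; brush in both notches, its middle within 22 mm of the rest's and 0.3 rad of its direction; figure flat on the tray floor, within 22 mm of its middle. All at rest (horizontal distance between bottle_mid and cup_wide below 0.013 m and height (world z) of bottle_mid below 0.067 m and angle between bottle_mid's own z axis and vertical below 0.2 rad and horizontal distance between dropper_mid and cup_narrow below 0.01 m and height (world z) of dropper_mid below 0.051 m and angle between dropper_mid's own z axis and vertical below 0.25 rad and horizontal distance between brush_mid and brush_rest below 0.022 m and height (world z) of brush_mid between 0.02 and 0.031 m and angle between the y axis of brush_mid and the y axis of brush_rest, either way round below 0.3 rad and horizontal distance between figure_mid and figure_tray below 0.022 m and height (world z) of figure_mid below 0.0135 m and linear speed of each of bottle, dropper, brush, figure below 0.02 m/s); the robot touches nothing.
It fails at once if One of the two squat paint pots standing among the things is shoved more than 20 mm or tipped (distance of any of pot_a_mid, pot_b_mid from where it was at the start of the episode above 0.02 m or angle between any of pot_a_mid, pot_b_mid's own z axis and vertical above 0.35 rad).
It also fails if it takes over 112 s, if anything falls off the work surface, if the arm or the gripper's body presses on something with over 40 N, if the wrist force passes 120 N, or if a joint passes its speed limit or range.

## Working session

There is one attempt and no reset: what is moved stays moved. The work goes in short steps, Python scripts to look and compute and a tool call to move; the robot and the scene stay as the last step left them, time stands still between calls to the robot, and variables do not carry over. Pictures are saved under pics/ and viewed, at most 14 in all, crops included, and the job is handed in when it is done.

Besides the shell and the picture viewer there is one more tool, called after "Request:" by a JSON object that holds its "method" and its "body", one argument or row to a line. jog_arm: Moves the arm, as the interface text tells. Its arguments: {"type":"object","properties":{"plan":{"type":"array","items":{"type":"object","properties":{"x":{"type":"number"},"y":{"type":"number"},"z":{"type":"number"},"ax":{"type":"number"},"ay":{"type":"number"},"az":{"type":"number"},"grip":{"type":"number"}}}}},"required":["plan"]}

```bash
mkdir -p pics; ls; python3 - <<'E'
from bench import arm, capture
import cv2,pickle
for n in("top","side"):
    c=capture(n); pickle.dump(c,open(n+".pkl","wb"))
    cv2.imwrite(f"pics/{n}0.png",c["pixels"][:,:,::-1])
    print(n,c["fx"],c["cx"],c["cy"],c["extrinsics"].round(3).tolist())
print(arm.state())
E
```

```text
pics
top 469.09575481293626 273.5668874844545 215.58984475676903 [[0.017, -0.987, 0.161, 0.372], [-0.999, -0.023, -0.035, 0.141], [0.038, -0.16, -0.986, 1.068], [0.0, 0.0, 0.0, 1.0]]
side 489.09486342077156 278.7953729914978 216.99123434492296 [[0.734, 0.541, -0.41, 0.923], [0.679, -0.597, 0.428, -0.26], [-0.013, -0.592, -0.806, 0.828], [0.0, 0.0, 0.0, 1.0]]
{'time': 0.1, 'joint_pos': array([-1.26028335e+00,  5.28014799e-02,  1.40163545e+00,  7.49168245e-06,
        1.68859600e+00, -7.03044147e-02]), 'qd': array([ 0.00053556, -0.00068959, -0.00375899,  0.00080922, -0.00014582,
        0.00031533]), 'tau': array([ 1.08378565e-03, -3.82582569e+01, -3.60986567e+01, -2.77945338e-05,
        4.75749097e-03, -1.10225574e-05]), 'tool_pos': array([ 0.19507598, -0.48714212,  0.24453595]), 'tool_rot': array([-7.15393692e-04,  9.81926630e-01,  1.89260599e-01, -8.25901918e-05]), 'contact_force': array([-0.35078745,  0.09102718,  0.31028956]), 'ft_torque': array([-0.00017254,  0.00492147,  0.02367437]), 'gripper_force': 0.0, 'gripper_width': 0.08496678660094473}
```

View pics/top0.png

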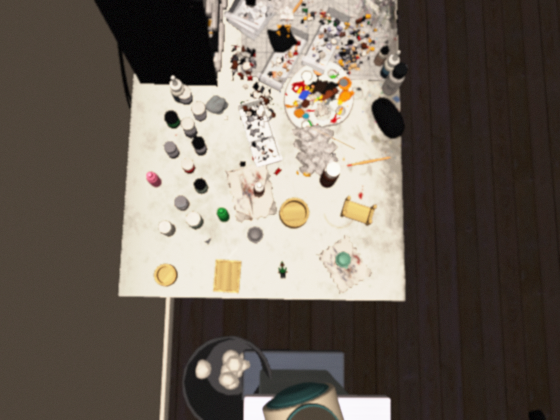

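View pics/side0.png

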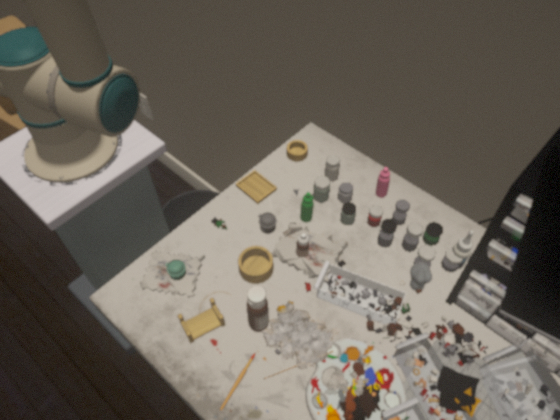

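```bash
python3 - <<'E'
import cv2
a=cv2.imread("pics/top0.png")[125:300,140:405]; cv2.imwrite("pics/topc.png",cv2.resize(a,None,fx=3,fy=3,interpolation=cv2.INTER_CUBIC))
a=cv2.imread("pics/side0.png")[125:415,130:420]; cv2.imwrite("pics/sidec.png",cv2.resize(a,None,fx=2,fy=2,interpolation=cv2.INTER_CUBIC))
E
```

```text
(no output)
```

View pics/topc.png

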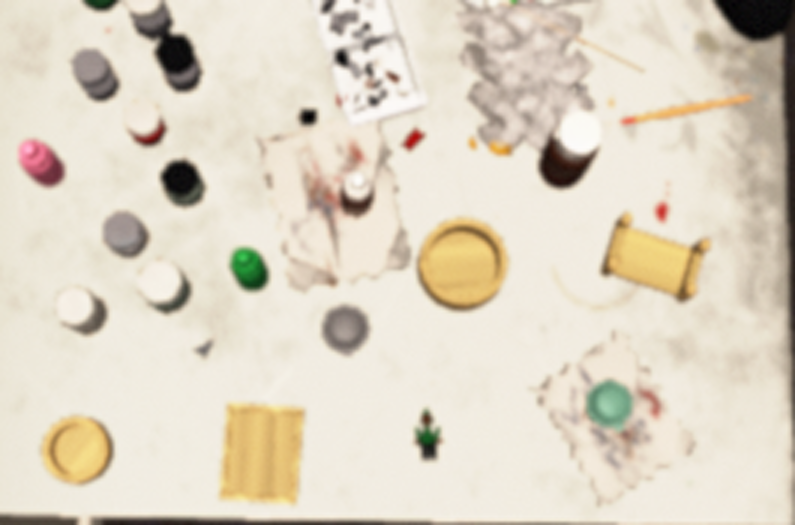

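View pics/sidec.png

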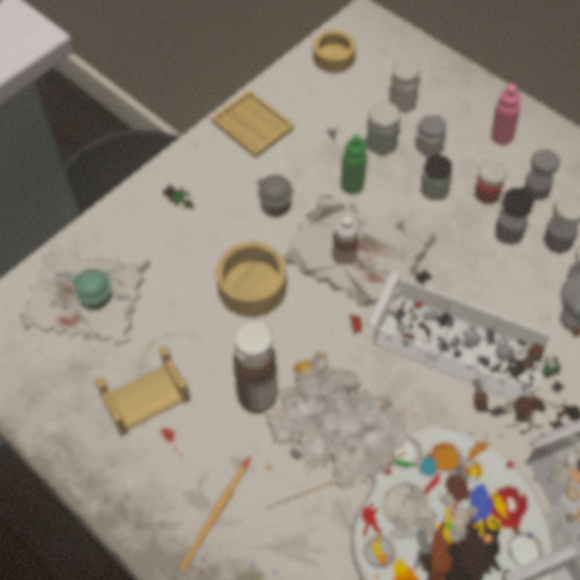

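```bash
cat > h.py <<'E'
import numpy as np,pickle,cv2
from bench import arm,capture
def ray(c,u,v,z):
    E=c["extrinsics"];d=E[:3,:3]@np.array([(u-c["cx"])/c["fx"],(v-c["cy"])/c["fy"],1]);o=E[:3,3]
    return (o+d*(z-o[2])/d[2])[:2]
def rel(p):  # target world xyz -> shift in tool axes
    from scipy.spatial.transform import Rotation as R
    s=arm.state();q=s["tool_rot"];r=R.from_quat([*q[1:],q[0]])
    return r.inv().apply(np.array(p)-s["tool_pos"])
E
python3 - <<'E'
from h import *
t=pickle.load(open("top.pkl","rb"));s=pickle.load(open("side.pkl","rb"))
T=lambda u,v:(140+(u-1)/3,125+(v-1)/3)
S=lambda u,v:(130+(u-.5)/2,125+(v-.5)/2)
P=dict(cupW=(463,263,.035),cupN=(77,449,.025),restTL=(625,218,.036),restBL=(608,271,.036),restTR=(703,242,.036),restBR=(686,295,.036),
 tray1=(228,405,.01),tray2=(303,408,.01),tray3=(298,502,.01),tray4=(221,500,.01),figHead=(426,412,.006),figFeet=(429,458,.006),
 bottle=(578,133,.113),dropper=(357,182,.075),brushL=(624,122,.004),brushR=(750,98,.004),potA=(346,328,.038),potB=(609,404,.038),green=(248,264,.06))
for k,(u,v,z) in P.items(): print("T",k,ray(t,*T(u,v),z).round(4))
Q=dict(cupW=(252,271,.035),cupN=(334,47,.025),rest=(102,384,.036),rest2=(166,353,.036),rest3=(122,430,.036),rest4=(186,400,.036),tray=(252,124,.01),tray1=(212,121,.01),tray2=(251,92,.01),tray3=(293,125,.01),tray4=(256,155,.01),fig=(179,195,.006),figHead=(189,205,.006),figFeet=(168,188,.006),bottle=(254,337,.113),
 dropper=(347,222,.081),brushL=(248,460,.004),brushR=(184,568,.004),potA=(275,185,.038),potB=(93,280,.038))
for k,(u,v,z) in Q.items(): print("S",k,ray(s,*S(u,v),z).round(4))
from scipy.ndimage import label
def cen(c,m,name,z,near):
    n,l,st,ce=cv2.connectedComponentsWithStats(m.astype(np.uint8)); 
    i=l[int(near[1]),int(near[0])]; print(name,i,ce[i].round(1),st[i],ray(c,*ce[i],z).round(4))
h=cv2.cvtColor(t["pixels"],cv2.COLOR_RGB2HSV)
w=(h[...,1]>90)&(h[...,0]>14)&(h[...,0]<30)
cen(t,w,"cupW",.02,T(463,263));cen(t,w,"cupN",.015,T(77,449));cen(t,w,"tray",.007,T(262,453));cen(t,w,"rest",.015,T(655,257))
br=(h[...,1]>60)&(h[...,0]<22)&(h[...,2]>120)
cen(t,br,"brush",.004,T(690,110))
E
```

```text
T cupW [0.5496 0.0584]
T cupN [0.4069 0.3387]
T restTL [ 0.5867 -0.0634]
T restBL [ 0.5459 -0.0503]
T restTR [ 0.5697 -0.1224]
T restBR [ 0.5291 -0.1088]
T tray1 [0.4421 0.2314]
T tray2 [0.441  0.1754]
T tray3 [0.3715 0.1771]
T tray4 [0.3719 0.2339]
T figHead [0.44   0.0829]
T figFeet [0.4057 0.0802]
T bottle [ 0.6308 -0.0154]
T dropper [0.6003 0.1389]
T brushL [ 0.6702 -0.0696]
T brushR [ 0.6925 -0.17  ]
T potA [0.4985 0.1445]
T potB [ 0.4465 -0.05  ]
T green [0.5409 0.2164]
S cupW [0.5567 0.0575]
S cupN [0.4136 0.3365]
S rest [ 0.5406 -0.1141]
S rest2 [ 0.5601 -0.0558]
S rest3 [ 0.5856 -0.1302]
S rest4 [ 0.606  -0.0746]
S tray [0.4147 0.201 ]
S tray1 [0.3794 0.1747]
S tray2 [0.3814 0.2335]
S tray3 [0.4488 0.2299]
S tray4 [0.4479 0.1732]
S fig [0.4231 0.0838]
S figHead [0.44   0.0821]
S figFeet [0.408  0.0823]
S bottle [ 0.6378 -0.0175]
S dropper [0.606  0.1357]
S brushL [ 0.6734 -0.0691]
S brushR [ 0.6983 -0.1687]
S potA [0.5049 0.1437]
S potB [ 0.4546 -0.0513]
cupW 936 [293.8 212.5] [280 198  29  30 680] [0.5518 0.0577]
cupN 1139 [165.3 274.6] [154 264  23  22 393] [0.4067 0.3407]
tray 1126 [226.8 275.6] [214 260  27  33 776] [0.4072 0.2055]
rest 928 [357.6 211.5] [341 197  36  28 525] [ 0.5584 -0.0895]
brush 101 [369.1 160.9] [347 156  45  11 156] [ 0.6823 -0.1208]
```

```bash
python3 - <<'E'
from h import *
for n,pts in (("top",dict(desk1=(200,240),desk2=(310,280),desk3=(380,230),bottlecap=(332,169),potA=(255,234),cupWfloor=(293,213),tray=(227,276))),("side",dict(desk1=(230,165),desk2=(190,240),desk3=(200,345),bottlecap=(257,293),potA=(267,217),potB=(176,265)))):
    c=pickle.load(open(n+".pkl","rb"));E=c["extrinsics"]
    for k,(u,v) in pts.items():
        d=float(np.median(c["z_map"][v-1:v+2,u-1:u+2])); p=E[:3,:3]@np.array([(u-c["cx"])/c["fx"]*d,(v-c["cy"])/c["fy"]*d,d])+E[:3,3]; print(n,k,p.round(4))
E
```

```text
top desk1 [4.867e-01 2.694e-01 1.000e-04]
top desk2 [ 4.01e-01  1.77e-02 -4.00e-04]
top desk3 [ 0.5186 -0.1442  0.0012]
top bottlecap [ 0.6303 -0.0144  0.1151]
top potA [0.4983 0.1445 0.0395]
top cupWfloor [0.553  0.0584 0.0056]
top tray [0.4064 0.2052 0.0039]
side desk1 [ 0.0034  0.4614 -0.434 ]
side desk2 [4.08e-01 1.56e-02 4.00e-04]
side desk3 [ 0.5897 -0.1197 -0.    ]
side bottlecap [ 0.6378 -0.0169  0.1129]
side potA [0.5046 0.1434 0.0389]
side potB [ 0.4551 -0.0521  0.0387]
```

Request:
{"method": "jog_arm", "body": {
  "plan": [
    {"x": 0.045,"y": -0.021},
    {"x": 0.09,"y": -0.042,"az": 2},
    {"x": 0.135,"y": -0.063,"az": 5},
    {"x": 0.18,"y": -0.084,"az": 8},
    {"x": 0.225,"y": -0.106,"az": 11},
    {"x": 0.27,"y": -0.127,"az": 14},
    {"x": 0.315,"y": -0.148,"az": 17},
    {"x": 0.36,"y": -0.169,"az": 20},
    {"x": 0.405,"y": -0.19,"az": 21.8},
    {"x": 0.45,"y": -0.212,"az": 21.8,"grip": 0.06}
  ]
}}

```text
invalid input at $.plan[0]: expected keys x, y, z, ax, ay, az, grip
```

```bash
python3 - <<'E'
from h import *
s=arm.state();print(s["tool_pos"],s["tool_rot"],s["joint_pos"].round(2),rel((.634,-.016,.2)))
E
```

```text
[ 0.19507598 -0.48714212  0.24453595] [-7.15393692e-04  9.81926630e-01  1.89260599e-01 -8.25901918e-05] [-1.26  0.05  1.4   0.    1.69 -0.07] [ 0.58258922 -0.27418621  0.04499304]
```

Request:
{"method": "jog_arm", "body": {
  "plan": [
    {"x": 0.045,"y": -0.021,"z": 0,"ax": 0,"ay": 0,"az": 2,"grip": 0.08},
    {"x": 0.09,"y": -0.042,"z": 0,"ax": 0,"ay": 0,"az": 5,"grip": 0.08},
    {"x": 0.135,"y": -0.063,"z": 0,"ax": 0,"ay": 0,"az": 8,"grip": 0.08},
    {"x": 0.18,"y": -0.084,"z": 0,"ax": 0,"ay": 0,"az": 12,"grip": 0.08},
    {"x": 0.225,"y": -0.106,"z": 0,"ax": 0,"ay": 0,"az": 16,"grip": 0.08},
    {"x": 0.27,"y": -0.127,"z": 0,"ax": 0,"ay": 0,"az": 20,"grip": 0.08},
    {"x": 0.315,"y": -0.148,"z": 0,"ax": 0,"ay": 0,"az": 21.8,"grip": 0.08},
    {"x": 0.36,"y": -0.169,"z": 0,"ax": 0,"ay": 0,"az": 21.8,"grip": 0.07},
    {"x": 0.405,"y": -0.19,"z": 0.02,"ax": 0,"ay": 0,"az": 21.8,"grip": 0.06},
    {"x": 0.45,"y": -0.212,"z": 0.04,"ax": 0,"ay": 0,"az": 21.8,"grip": 0.06}
  ]
}}

```text
time: 1.1
tool_pos: [0.5307, -0.1268, 0.2077]
tool_rot: [0.0, 1.0, 0.0, 0.0]
contact_force: [1.2, -1.2, -0.3]
gripper_width: 0.0602
gripper_force: 0.0
```

```bash
python3 - <<'E'
from h import *
s=arm.state();print(s["tool_pos"],s["tool_rot"],s["joint_pos"].round(2),rel((.634,-.016,.18)))
E
```

```text
[ 0.53069122 -0.12675046  0.20774002] [2.42983202e-04 9.99999821e-01 2.85893759e-04 4.65473654e-04] [-0.3   0.12  1.4  -0.    1.62  1.27] [ 0.10334625 -0.11070487  0.0277824 ]
```

Request:
{"method": "jog_arm", "body": {
  "plan": [
    {"x": 0.03,"y": -0.03,"z": 0.01,"ax": 0,"ay": 0,"az": 0,"grip": 0.06},
    {"x": 0.06,"y": -0.06,"z": 0.02,"ax": 0,"ay": 0,"az": 0,"grip": 0.06},
    {"x": 0.09,"y": -0.09,"z": 0.028,"ax": 0,"ay": 0,"az": 0,"grip": 0.06},
    {"x": 0.103,"y": -0.11,"z": 0.028,"ax": 0,"ay": 0,"az": 0,"grip": 0.06},
    {"x": 0.103,"y": -0.11,"z": 0.028,"ax": 0,"ay": 0,"az": 0,"grip": 0.06},
    {"x": 0.103,"y": -0.11,"z": 0.028,"ax": 0,"ay": 0,"az": 0,"grip": 0.06},
    {"x": 0.103,"y": -0.11,"z": 0.028,"ax": 0,"ay": 0,"az": 0,"grip": 0.06},
    {"x": 0.103,"y": -0.11,"z": 0.028,"ax": 0,"ay": 0,"az": 0,"grip": 0.06},
    {"x": 0.103,"y": -0.11,"z": 0.028,"ax": 0,"ay": 0,"az": 0,"grip": 0.06},
    {"x": 0.103,"y": -0.11,"z": 0.028,"ax": 0,"ay": 0,"az": 0,"grip": 0.06}
  ]
}}

```text
time: 2.1
tool_pos: [0.6323, -0.019, 0.1804]
tool_rot: [0.0, 1.0, -0.0, 0.0]
contact_force: [-0.0, 0.4, -0.5]
gripper_width: 0.06
gripper_force: 0.0
```

```bash
python3 - <<'E'
from h import *
s=arm.state();print(s["tool_pos"])
def proj(c,p):
    E=c["extrinsics"];q=E[:3,:3].T@(np.array(p)-E[:3,3]);return q[:2]/q[2]*[c["fx"],c["fy"]]+[c["cx"],c["cy"]]
ims=[]
for n in("side","top"):
    c=capture(n);pickle.dump(c,open(n+"1.pkl","wb"));x,y,z=s["tool_pos"]
    u,v=proj(c,(x,y,z-.014)).round().astype(int);im=c["pixels"][:,:,::-1].copy()
    print(n,u,v,[proj(c,(x,y+d,z-.014)).round(1) for d in(-.03,.03)])
    cr=im[v-50:v+50,u-65:u+65] if n=="side" else im[v-50:v+50,u-65:u+65]
    ims.append(cv2.resize(cr,None,fx=6,fy=6,interpolation=cv2.INTER_CUBIC)[:, :].copy())
    print("crop origin",u-65,v-50)
cv2.imwrite("pics/g1.png",ims[0]);cv2.imwrite("pics/g1t.png",ims[1])
E
```

```text
[ 0.63228314 -0.01899525  0.18035838]
side 252 276 [array([237.9, 288.4]), array([265.2, 263.2])]
crop origin 187 226
top 338 161 [array([353.3, 161.8]), array([323.5, 161. ])]
crop origin 273 111
```

View pics/g1.png

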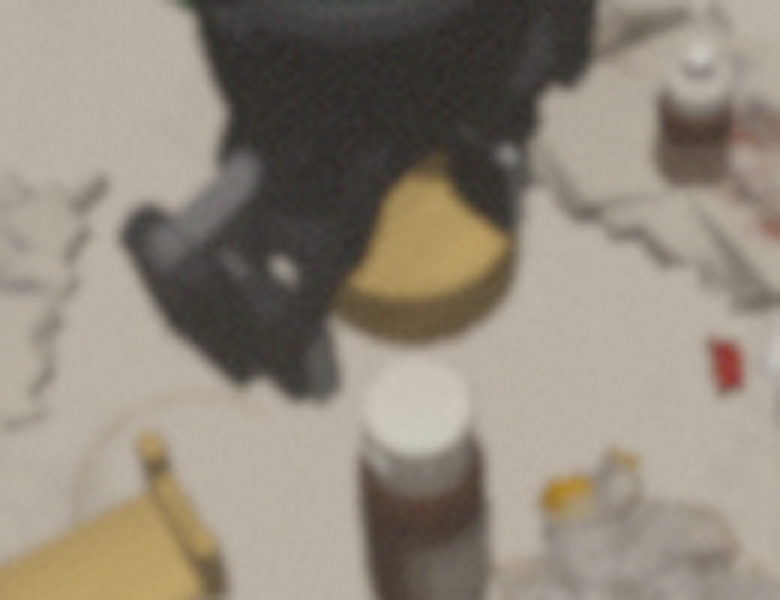

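```bash
python3 - <<'E'
from h import *
s=arm.state();print(s["time"],s["tool_pos"],s["qd"].round(4),rel((.635,-.016,.067)))
E
```

```text
2.2 [ 0.63235358 -0.01875158  0.18022144] [ 0.0035  0.0037 -0.0012  0.      0.0013 -0.001 ] [ 0.00261921 -0.00276326  0.11322179]
```

Request:
{"method": "jog_arm", "body": {
  "plan": [
    {"x": 0.003,"y": -0.003,"z": 0.0,"ax": 0,"ay": 0,"az": 0,"grip": 0.065},
    {"x": 0.003,"y": -0.003,"z": 0.01,"ax": 0,"ay": 0,"az": 0,"grip": 0.065},
    {"x": 0.003,"y": -0.003,"z": 0.025,"ax": 0,"ay": 0,"az": 0,"grip": 0.065},
    {"x": 0.003,"y": -0.003,"z": 0.04,"ax": 0,"ay": 0,"az": 0,"grip": 0.065},
    {"x": 0.003,"y": -0.003,"z": 0.045,"ax": 0,"ay": 0,"az": 0,"grip": 0.065},
    {"x": 0.003,"y": -0.003,"z": 0.045,"ax": 0,"ay": 0,"az": 0,"grip": 0.065},
    {"x": 0.003,"y": -0.003,"z": 0.045,"ax": 0,"ay": 0,"az": 0,"grip": 0.065},
    {"x": 0.003,"y": -0.003,"z": 0.045,"ax": 0,"ay": 0,"az": 0,"grip": 0.065},
    {"x": 0.003,"y": -0.003,"z": 0.045,"ax": 0,"ay": 0,"az": 0,"grip": 0.065},
    {"x": 0.003,"y": -0.003,"z": 0.045,"ax": 0,"ay": 0,"az": 0,"grip": 0.065}
  ]
}}

```text
time: 3.2
tool_pos: [0.6356, -0.0155, 0.1356]
tool_rot: [0.0, 1.0, 0.0, 0.0]
contact_force: [0.2, 0.3, 0.2]
gripper_width: 0.0646
gripper_force: 0.0
```

```bash
python3 - <<'E'
from h import *
s=arm.state();print(s["time"],s["tool_pos"],s["qd"].round(4),rel((.635,-.016,.067)))
c=capture("side");cv2.imwrite("pics/g2.png",cv2.resize(c["pixels"][240:350,200:325,::-1],None,fx=5,fy=5,interpolation=cv2.INTER_CUBIC))
E
```

```text
3.2 [ 0.63562547 -0.01546631  0.13561224] [ 0.0003  0.0025  0.003  -0.0002  0.     -0.0008] [-0.00068848  0.00052274  0.06861172]
```

View pics/g2.png

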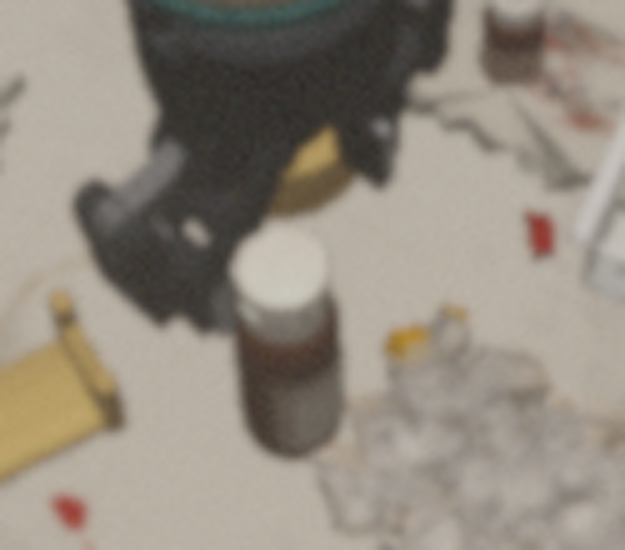

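Request:
{"method": "jog_arm", "body": {
  "plan": [
    {"x": 0,"y": 0.001,"z": 0.01,"ax": 0,"ay": 0,"az": 0,"grip": 0.07},
    {"x": 0,"y": 0.001,"z": 0.02,"ax": 0,"ay": 0,"az": 0,"grip": 0.07},
    {"x": 0,"y": 0.001,"z": 0.035,"ax": 0,"ay": 0,"az": 0,"grip": 0.07},
    {"x": 0,"y": 0.001,"z": 0.05,"ax": 0,"ay": 0,"az": 0,"grip": 0.07},
    {"x": 0,"y": 0.001,"z": 0.065,"ax": 0,"ay": 0,"az": 0,"grip": 0.07},
    {"x": 0,"y": 0.001,"z": 0.068,"ax": 0,"ay": 0,"az": 0,"grip": 0.07},
    {"x": 0,"y": 0.001,"z": 0.068,"ax": 0,"ay": 0,"az": 0,"grip": 0.025},
    {"x": 0,"y": 0.001,"z": 0.068,"ax": 0,"ay": 0,"az": 0,"grip": 0.025},
    {"x": 0,"y": 0.001,"z": 0.068,"ax": 0,"ay": 0,"az": 0,"grip": 0.025},
    {"x": 0,"y": 0.001,"z": 0.068,"ax": 0,"ay": 0,"az": 0,"grip": 0.025}
  ]
}}

```text
time: 4.25
tool_pos: [0.6361, -0.0167, 0.0683]
tool_rot: [0.0, 1.0, 0.0, 0.001]
contact_force: [-0.1, -0.6, 1.9]
gripper_width: 0.0347
gripper_force: 59.6
```

Request:
{"method": "jog_arm", "body": {
  "plan": [
    {"x": 0,"y": 0,"z": -0.015,"ax": 0,"ay": 0,"az": 0,"grip": 0.025},
    {"x": 0,"y": 0,"z": -0.04,"ax": 0,"ay": 0,"az": 0,"grip": 0.025},
    {"x": 0,"y": 0,"z": -0.06,"ax": 0,"ay": 0,"az": 0,"grip": 0.025},
    {"x": -0.02,"y": -0.02,"z": -0.06,"ax": 0,"ay": 0,"az": 0,"grip": 0.025},
    {"x": -0.04,"y": -0.04,"z": -0.06,"ax": 0,"ay": 0,"az": 0,"grip": 0.025},
    {"x": -0.06,"y": -0.055,"z": -0.06,"ax": 0,"ay": 0,"az": 0,"grip": 0.025},
    {"x": -0.075,"y": -0.068,"z": -0.06,"ax": 0,"ay": 0,"az": 0,"grip": 0.025},
    {"x": -0.081,"y": -0.0745,"z": -0.06,"ax": 0,"ay": 0,"az": 0,"grip": 0.025},
    {"x": -0.081,"y": -0.0745,"z": -0.06,"ax": 0,"ay": 0,"az": 0,"grip": 0.025},
    {"x": -0.081,"y": -0.0745,"z": -0.06,"ax": 0,"ay": 0,"az": 0,"grip": 0.025}
  ]
}}

```text
time: 5.25
tool_pos: [0.555, 0.0577, 0.1276]
tool_rot: [0.0, 1.0, 0.0, 0.001]
contact_force: [0.1, 0.5, -0.5]
gripper_width: 0.0345
gripper_force: 59.4
```

```bash
python3 - <<'E'
from h import *
c=capture("side");cv2.imwrite("pics/g3.png",cv2.resize(c["pixels"][200:310,190:320,::-1],None,fx=5,fy=5,interpolation=cv2.INTER_CUBIC))
E
```

```text
(no output)
```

View pics/g3.png

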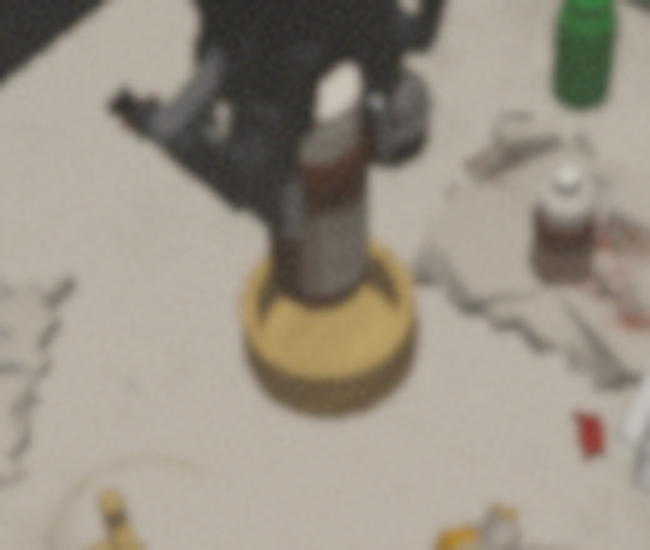

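Request:
{"method": "jog_arm", "body": {
  "plan": [
    {"x": 0,"y": 0,"z": 0.015,"ax": 0,"ay": 0,"az": 0,"grip": 0.025},
    {"x": 0,"y": 0,"z": 0.03,"ax": 0,"ay": 0,"az": 0,"grip": 0.025},
    {"x": 0,"y": 0,"z": 0.045,"ax": 0,"ay": 0,"az": 0,"grip": 0.025},
    {"x": 0,"y": 0,"z": 0.053,"ax": 0,"ay": 0,"az": 0,"grip": 0.025},
    {"x": 0,"y": 0,"z": 0.054,"ax": 0,"ay": 0,"az": 0,"grip": 0.025},
    {"x": 0,"y": 0,"z": 0.054,"ax": 0,"ay": 0,"az": 0,"grip": 0.025},
    {"x": 0,"y": 0,"z": 0.054,"ax": 0,"ay": 0,"az": 0,"grip": 0.045},
    {"x": 0,"y": 0,"z": 0.054,"ax": 0,"ay": 0,"az": 0,"grip": 0.065},
    {"x": 0,"y": 0,"z": 0.054,"ax": 0,"ay": 0,"az": 0,"grip": 0.07},
    {"x": 0,"y": 0,"z": 0.054,"ax": 0,"ay": 0,"az": 0,"grip": 0.07}
  ]
}}

```text
time: 6.3
tool_pos: [0.5543, 0.0581, 0.0729]
tool_rot: [0.0, 1.0, 0.0, -0.0]
contact_force: [-0.2, -0.2, 0.1]
gripper_width: 0.0703
gripper_force: 0.0
```

Request:
{"method": "jog_arm", "body": {
  "plan": [
    {"x": 0,"y": 0,"z": -0.02,"ax": 0,"ay": 0,"az": 0,"grip": 0.07},
    {"x": 0,"y": 0,"z": -0.05,"ax": 0,"ay": 0,"az": 0,"grip": 0.07},
    {"x": 0,"y": 0,"z": -0.09,"ax": 0,"ay": 0,"az": 0,"grip": 0.07},
    {"x": 0.005,"y": -0.01,"z": -0.1,"ax": 0,"ay": 0,"az": 0,"grip": 0.065},
    {"x": 0.02,"y": -0.03,"z": -0.1,"ax": 0,"ay": 0,"az": 0,"grip": 0.06},
    {"x": 0.035,"y": -0.06,"z": -0.1,"ax": 0,"ay": 0,"az": 0,"grip": 0.06},
    {"x": 0.0485,"y": -0.0793,"z": -0.07,"ax": 0,"ay": 0,"az": 0,"grip": 0.06},
    {"x": 0.0485,"y": -0.0793,"z": -0.05,"ax": 0,"ay": 0,"az": 0,"grip": 0.06},
    {"x": 0.0485,"y": -0.0793,"z": -0.035,"ax": 0,"ay": 0,"az": 0,"grip": 0.06},
    {"x": 0.0485,"y": -0.0793,"z": -0.035,"ax": 0,"ay": 0,"az": 0,"grip": 0.06}
  ]
}}

```text
time: 7.3
tool_pos: [0.6015, 0.137, 0.1052]
tool_rot: [0.0, 1.0, 0.0, -0.002]
contact_force: [-0.1, 0.6, -0.2]
gripper_width: 0.06
gripper_force: 0.0
```

```bash
python3 - <<'E'
from h import *
s=arm.state();print(rel((.6035,.137,.040)))
c=capture("side");cv2.imwrite("pics/g4.png",cv2.resize(c["pixels"][185:305,190:340,::-1],None,fx=5,fy=5,interpolation=cv2.INTER_CUBIC))
E
```

```text
[ 2.30522076e-03 -9.73507511e-05  6.52196027e-02]
```

View pics/g4.png

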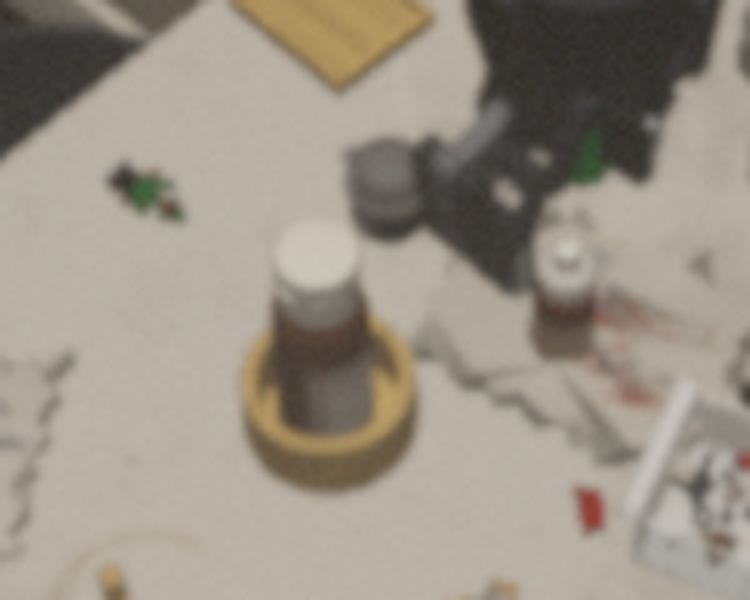

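Request:
{"method": "jog_arm", "body": {
  "plan": [
    {"x": 0.002,"y": 0,"z": 0.01,"ax": 0,"ay": 0,"az": 0,"grip": 0.06},
    {"x": 0.002,"y": 0,"z": 0.025,"ax": 0,"ay": 0,"az": 0,"grip": 0.06},
    {"x": 0.002,"y": 0,"z": 0.04,"ax": 0,"ay": 0,"az": 0,"grip": 0.06},
    {"x": 0.002,"y": 0,"z": 0.055,"ax": 0,"ay": 0,"az": 0,"grip": 0.06},
    {"x": 0.002,"y": 0,"z": 0.065,"ax": 0,"ay": 0,"az": 0,"grip": 0.06},
    {"x": 0.002,"y": 0,"z": 0.065,"ax": 0,"ay": 0,"az": 0,"grip": 0.06},
    {"x": 0.002,"y": 0,"z": 0.065,"ax": 0,"ay": 0,"az": 0,"grip": 0.015},
    {"x": 0.002,"y": 0,"z": 0.065,"ax": 0,"ay": 0,"az": 0,"grip": 0.015},
    {"x": 0.002,"y": 0,"z": 0.065,"ax": 0,"ay": 0,"az": 0,"grip": 0.015},
    {"x": 0.002,"y": 0,"z": 0.065,"ax": 0,"ay": 0,"az": 0,"grip": 0.015}
  ]
}}

```text
time: 8.35
tool_pos: [0.6056, 0.1375, 0.0443]
tool_rot: [-0.0, 1.0, 0.0, 0.001]
contact_force: [-0.8, -0.2, 4.1]
gripper_width: 0.0226
gripper_force: 59.2
```

Request:
{"method": "jog_arm", "body": {
  "plan": [
    {"x": 0,"y": 0,"z": -0.02,"ax": 0,"ay": 0,"az": 0,"grip": 0.015},
    {"x": 0,"y": 0,"z": -0.05,"ax": 0,"ay": 0,"az": 0,"grip": 0.015},
    {"x": 0,"y": 0,"z": -0.09,"ax": 0,"ay": 0,"az": 0,"grip": 0.015},
    {"x": 0,"y": 0,"z": -0.12,"ax": 0,"ay": 0,"az": 0,"grip": 0.015},
    {"x": -0.02,"y": -0.02,"z": -0.12,"ax": 0,"ay": 0,"az": 0,"grip": 0.015},
    {"x": -0.05,"y": -0.05,"z": -0.12,"ax": 0,"ay": 0,"az": 0,"grip": 0.015},
    {"x": -0.08,"y": -0.083,"z": -0.12,"ax": 0,"ay": 0,"az": 0,"grip": 0.015},
    {"x": -0.11,"y": -0.115,"z": -0.12,"ax": 0,"ay": 0,"az": 0,"grip": 0.015},
    {"x": -0.14,"y": -0.145,"z": -0.12,"ax": 0,"ay": 0,"az": 0,"grip": 0.015},
    {"x": -0.17,"y": -0.175,"z": -0.12,"ax": 0,"ay": 0,"az": 0,"grip": 0.015}
  ]
}}

```text
time: 9.35
tool_pos: [0.4334, 0.3133, 0.1632]
tool_rot: [-0.0, 1.0, 0.0, 0.0]
contact_force: [0.8, 0.2, -0.6]
gripper_width: 0.0229
gripper_force: 58.8
```

```bash
python3 - <<'E'
from h import *
s=arm.state();print(s["tool_pos"],s["joint_pos"].round(2),rel((.4125,.3375,.1)))
E
```

```text
[0.43339395 0.31325907 0.16318062] [ 0.56  0.12  1.49 -0.    1.53  2.13] [-0.02090713 -0.02424229  0.06317573]
```

Request:
{"method": "jog_arm", "body": {
  "plan": [
    {"x": -0.021,"y": -0.024,"z": 0.0,"ax": 0,"ay": 0,"az": 0,"grip": 0.015},
    {"x": -0.021,"y": -0.024,"z": 0.02,"ax": 0,"ay": 0,"az": 0,"grip": 0.015},
    {"x": -0.021,"y": -0.024,"z": 0.04,"ax": 0,"ay": 0,"az": 0,"grip": 0.015},
    {"x": -0.021,"y": -0.024,"z": 0.06,"ax": 0,"ay": 0,"az": 0,"grip": 0.015},
    {"x": -0.021,"y": -0.024,"z": 0.075,"ax": 0,"ay": 0,"az": 0,"grip": 0.015},
    {"x": -0.021,"y": -0.024,"z": 0.075,"ax": 0,"ay": 0,"az": 0,"grip": 0.015},
    {"x": -0.021,"y": -0.024,"z": 0.075,"ax": 0,"ay": 0,"az": 0,"grip": 0.015},
    {"x": -0.021,"y": -0.024,"z": 0.075,"ax": 0,"ay": 0,"az": 0,"grip": 0.015},
    {"x": -0.021,"y": -0.024,"z": 0.075,"ax": 0,"ay": 0,"az": 0,"grip": 0.015},
    {"x": -0.021,"y": -0.024,"z": 0.075,"ax": 0,"ay": 0,"az": 0,"grip": 0.015}
  ]
}}

```text
time: 10.35
tool_pos: [0.4142, 0.3364, 0.0888]
tool_rot: [-0.0, 1.0, 0.0, 0.001]
contact_force: [0.6, -0.0, -0.6]
gripper_width: 0.0227
gripper_force: 58.8
```

```bash
python3 - <<'E'
from h import *
c=capture("side");cv2.imwrite("pics/g5.png",cv2.resize(c["pixels"][95:195,235:360,::-1],None,fx=6,fy=6,interpolation=cv2.INTER_CUBIC))
E
```

```text
(no output)
```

View pics/g5.png

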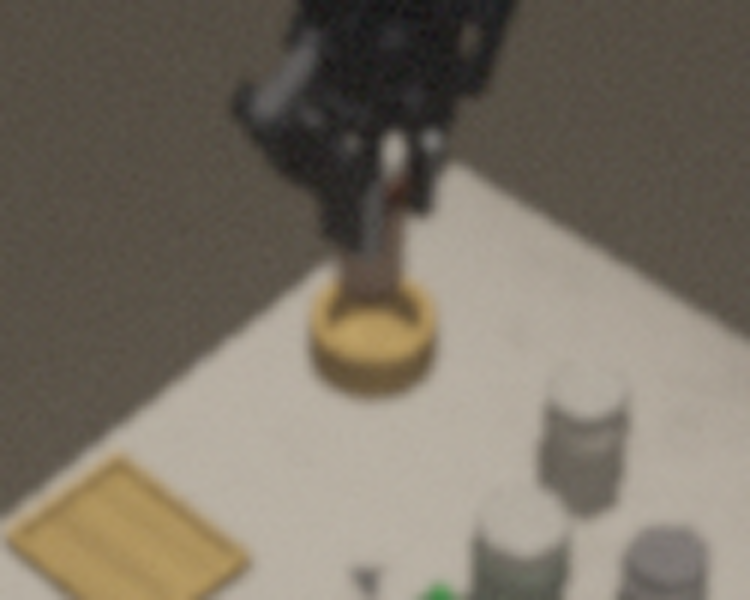

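```bash
python3 - <<'E'
from h import *
c=capture("side")
for v in (275,279,283): print(ray(c,235+372/6,95+v/6,.0445))
h=cv2.cvtColor(c["pixels"],cv2.COLOR_RGB2HSV)
w=((h[...,1]>80)&(h[...,0]>12)&(h[...,0]<32)).astype(np.uint8)
n,l,st,ce=cv2.connectedComponentsWithStats(w);i=l[152,290];print(st[i],[ray(c,235+374/6,95+v/6,.025) for v in (320,325,330)])
t=pickle.load(open("side.pkl","rb"));h=cv2.cvtColor(t["pixels"],cv2.COLOR_RGB2HSV)
w=((h[...,1]>80)&(h[...,0]>12)&(h[...,0]<32)).astype(np.uint8)
n,l,st,ce=cv2.connectedComponentsWithStats(w)
m=max((i for i in range(1,n) if abs(ce[i]-[297,150]).max()<8),key=lambda i:st[i][4]);print(ce[m],st[m],ray(t,*ce[m],.013))
E
```

```text
[0.41115992 0.33960163]
[0.41254786 0.33803205]
[0.41393267 0.33646602]
[287 141  20  20 310] [array([0.41479614, 0.33714307]), array([0.41652857, 0.33518233]), array([0.41825617, 0.33322706])]
[296.63063063 149.94894895] [287 140  20  21 333] [0.40940274 0.34113294]
```

Request:
{"method": "jog_arm", "body": {
  "plan": [
    {"x": 0,"y": 0,"z": 0.006,"ax": 0,"ay": 0,"az": 0,"grip": 0.015},
    {"x": 0,"y": 0,"z": 0.012,"ax": 0,"ay": 0,"az": 0,"grip": 0.015},
    {"x": 0,"y": 0,"z": 0.018,"ax": 0,"ay": 0,"az": 0,"grip": 0.015},
    {"x": 0,"y": 0,"z": 0.024,"ax": 0,"ay": 0,"az": 0,"grip": 0.015},
    {"x": 0,"y": 0,"z": 0.026,"ax": 0,"ay": 0,"az": 0,"grip": 0.015},
    {"x": 0,"y": 0,"z": 0.026,"ax": 0,"ay": 0,"az": 0,"grip": 0.015},
    {"x": 0,"y": 0,"z": 0.028,"ax": 0,"ay": 0,"az": 0,"grip": 0.015},
    {"x": 0,"y": 0,"z": 0.03,"ax": 0,"ay": 0,"az": 0,"grip": 0.015},
    {"x": 0,"y": 0,"z": 0.03,"ax": 0,"ay": 0,"az": 0,"grip": 0.015},
    {"x": 0,"y": 0,"z": 0.03,"ax": 0,"ay": 0,"az": 0,"grip": 0.015}
  ]
}}

```text
time: 11.45
tool_pos: [0.4138, 0.3363, 0.0581]
tool_rot: [0.0, 1.0, 0.0, 0.0]
contact_force: [0.2, -0.2, -0.3]
gripper_width: 0.0227
gripper_force: 58.8
```

Free inside the cup; lower the rest and release.

Request:
{"method": "jog_arm", "body": {
  "plan": [
    {"x": 0,"y": 0,"z": 0.004,"ax": 0,"ay": 0,"az": 0,"grip": 0.015},
    {"x": 0,"y": 0,"z": 0.008,"ax": 0,"ay": 0,"az": 0,"grip": 0.015},
    {"x": 0,"y": 0,"z": 0.008,"ax": 0,"ay": 0,"az": 0,"grip": 0.015},
    {"x": 0,"y": 0,"z": 0.008,"ax": 0,"ay": 0,"az": 0,"grip": 0.015},
    {"x": 0,"y": 0,"z": 0.008,"ax": 0,"ay": 0,"az": 0,"grip": 0.03},
    {"x": 0,"y": 0,"z": 0.008,"ax": 0,"ay": 0,"az": 0,"grip": 0.05},
    {"x": 0,"y": 0,"z": 0.008,"ax": 0,"ay": 0,"az": 0,"grip": 0.06},
    {"x": 0,"y": 0,"z": 0.008,"ax": 0,"ay": 0,"az": 0,"grip": 0.06},
    {"x": 0,"y": 0,"z": -0.03,"ax": 0,"ay": 0,"az": 0,"grip": 0.06},
    {"x": 0,"y": 0,"z": -0.075,"ax": 0,"ay": 0,"az": 0,"grip": 0.06}
  ]
}}

```text
time: 12.45
tool_pos: [0.4127, 0.3355, 0.132]
tool_rot: [0.002, 1.0, 0.0, -0.002]
contact_force: [0.5, 0.5, 1.1]
gripper_width: 0.0598
gripper_force: 0.0
```

Request:
{"method": "jog_arm", "body": {
  "plan": [
    {"x": 0,"y": 0.03,"z": 0,"ax": 0,"ay": 0,"az": 0,"grip": 0.05},
    {"x": 0,"y": 0.06,"z": 0,"ax": 0,"ay": 0,"az": 0,"grip": 0.05},
    {"x": 0.004,"y": 0.1,"z": 0,"ax": 0,"ay": 0,"az": 0,"grip": 0.05},
    {"x": 0.006,"y": 0.14,"z": 0,"ax": 0,"ay": 0,"az": 0,"grip": 0.05},
    {"x": 0.01,"y": 0.18,"z": 0,"ax": 0,"ay": 0,"az": 0,"grip": 0.05},
    {"x": 0.013,"y": 0.22,"z": 0.02,"ax": 0,"ay": 0,"az": 0,"grip": 0.05},
    {"x": 0.013,"y": 0.254,"z": 0.04,"ax": 0,"ay": 0,"az": 0,"grip": 0.05},
    {"x": 0.013,"y": 0.254,"z": 0.06,"ax": 0,"ay": 0,"az": 0,"grip": 0.05},
    {"x": 0.013,"y": 0.254,"z": 0.06,"ax": 0,"ay": 0,"az": 0,"grip": 0.05},
    {"x": 0.013,"y": 0.254,"z": 0.06,"ax": 0,"ay": 0,"az": 0,"grip": 0.05}
  ]
}}

```text
time: 13.45
tool_pos: [0.427, 0.0825, 0.0735]
tool_rot: [-0.0, 1.0, 0.0, -0.0]
contact_force: [0.3, 1.0, -0.9]
gripper_width: 0.0498
gripper_force: 0.0
```

```bash
python3 - <<'E'
from h import *
s=arm.state();print(s["tool_pos"],rel((.4255,.0815,.017)))
c=capture("side");p=c["pixels"][:,:,::-1]
a=cv2.resize(p[195:275,195:275],None,fx=6,fy=6,interpolation=cv2.INTER_CUBIC);b=cv2.resize(p[130:180,270:320],None,fx=6,fy=6,interpolation=cv2.INTER_CUBIC)
b=cv2.copyMakeBorder(b,0,180,0,0,cv2.BORDER_CONSTANT);cv2.imwrite("pics/g6.png",np.hstack([a,b]))
E
```

```text
[0.42700174 0.08250999 0.0735361 ] [-0.00149949  0.00101051  0.05653615]
```

View pics/g6.png

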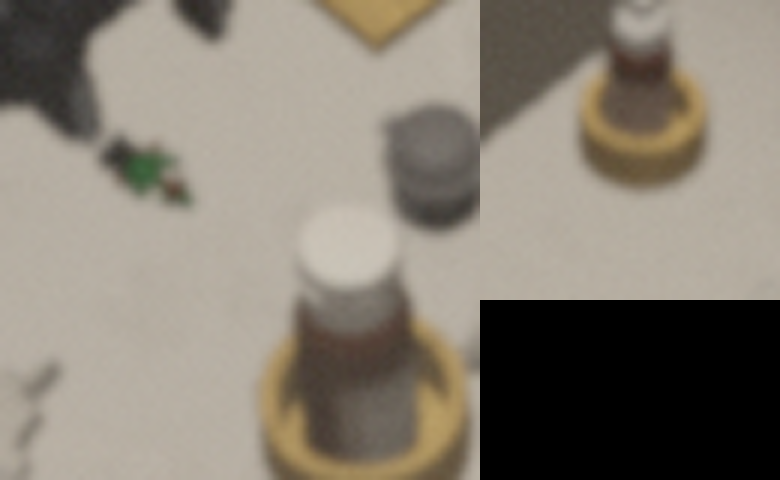

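Request:
{"method": "jog_arm", "body": {
  "plan": [
    {"x": -0.001,"y": 0.001,"z": 0.015,"ax": 0,"ay": 0,"az": 0,"grip": 0.05},
    {"x": -0.001,"y": 0.001,"z": 0.03,"ax": 0,"ay": 0,"az": 0,"grip": 0.05},
    {"x": -0.001,"y": 0.001,"z": 0.045,"ax": 0,"ay": 0,"az": 0,"grip": 0.05},
    {"x": -0.001,"y": 0.001,"z": 0.054,"ax": 0,"ay": 0,"az": 0,"grip": 0.05},
    {"x": -0.001,"y": 0.001,"z": 0.056,"ax": 0,"ay": 0,"az": 0,"grip": 0.05},
    {"x": -0.001,"y": 0.001,"z": 0.056,"ax": 0,"ay": 0,"az": 0,"grip": 0.035},
    {"x": -0.001,"y": 0.001,"z": 0.056,"ax": 0,"ay": 0,"az": 0,"grip": 0.01},
    {"x": -0.001,"y": 0.001,"z": 0.056,"ax": 0,"ay": 0,"az": 0,"grip": 0.01},
    {"x": -0.001,"y": 0.001,"z": 0.056,"ax": 0,"ay": 0,"az": 0,"grip": 0.01},
    {"x": -0.001,"y": 0.001,"z": 0.056,"ax": 0,"ay": 0,"az": 0,"grip": 0.01}
  ]
}}

```text
time: 14.5
tool_pos: [0.4268, 0.0815, 0.0183]
tool_rot: [-0.0, 1.0, 0.0, 0.001]
contact_force: [-1.8, 0.5, 5.4]
gripper_width: 0.0189
gripper_force: 58.8
```

Request:
{"method": "jog_arm", "body": {
  "plan": [
    {"x": 0,"y": 0,"z": -0.02,"ax": 0,"ay": 0,"az": 0,"grip": 0.01},
    {"x": 0,"y": 0,"z": -0.045,"ax": 0,"ay": 0,"az": 0,"grip": 0.01},
    {"x": 0,"y": -0.02,"z": -0.06,"ax": 0,"ay": 0,"az": 0,"grip": 0.01},
    {"x": -0.006,"y": -0.05,"z": -0.06,"ax": 0,"ay": 0,"az": 0,"grip": 0.01},
    {"x": -0.01,"y": -0.08,"z": -0.06,"ax": 0,"ay": 0,"az": 0,"grip": 0.01},
    {"x": -0.0145,"y": -0.11,"z": -0.06,"ax": 0,"ay": 0,"az": 0,"grip": 0.01},
    {"x": -0.0145,"y": -0.1225,"z": -0.055,"ax": 0,"ay": 0,"az": 0,"grip": 0.01},
    {"x": -0.0145,"y": -0.1225,"z": -0.04,"ax": 0,"ay": 0,"az": 0,"grip": 0.01},
    {"x": -0.0145,"y": -0.1225,"z": -0.03,"ax": 0,"ay": 0,"az": 0,"grip": 0.01},
    {"x": -0.0145,"y": -0.1225,"z": -0.03,"ax": 0,"ay": 0,"az": 0,"grip": 0.01}
  ]
}}

```text
time: 15.5
tool_pos: [0.4104, 0.2029, 0.0453]
tool_rot: [0.001, 1.0, -0.0, -0.002]
contact_force: [0.4, 0.4, -0.6]
gripper_width: 0.0191
gripper_force: 59.0
```

```bash
python3 - <<'E'
from h import *
c=capture("side");p=c["pixels"][:,:,::-1]
cv2.imwrite("pics/g7.png",cv2.resize(p[130:230,200:300],None,fx=5,fy=5,interpolation=cv2.INTER_CUBIC))
print(arm.state()["tool_pos"])
E
```

```text
[0.41099196 0.20305562 0.04627256]
```

View pics/g7.png

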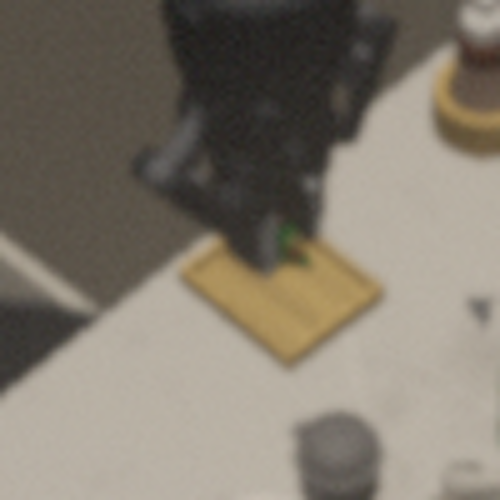

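Request:
{"method": "jog_arm", "body": {
  "plan": [
    {"x": 0,"y": 0,"z": 0.008,"ax": 0,"ay": 0,"az": 0,"grip": 0.01},
    {"x": 0,"y": 0,"z": 0.016,"ax": 0,"ay": 0,"az": 0,"grip": 0.01},
    {"x": 0,"y": 0,"z": 0.021,"ax": 0,"ay": 0,"az": 0,"grip": 0.01},
    {"x": 0,"y": 0,"z": 0.021,"ax": 0,"ay": 0,"az": 0,"grip": 0.01},
    {"x": 0,"y": 0,"z": 0.021,"ax": 0,"ay": 0,"az": 0,"grip": 0.01},
    {"x": 0,"y": 0,"z": 0.021,"ax": 0,"ay": 0,"az": 0,"grip": 0.025},
    {"x": 0,"y": 0,"z": 0.021,"ax": 0,"ay": 0,"az": 0,"grip": 0.035},
    {"x": 0,"y": 0,"z": 0.021,"ax": 0,"ay": 0,"az": 0,"grip": 0.035},
    {"x": 0,"y": 0,"z": -0.02,"ax": 0,"ay": 0,"az": 0,"grip": 0.035},
    {"x": 0,"y": 0,"z": -0.065,"ax": 0,"ay": 0,"az": 0,"grip": 0.035}
  ]
}}

```text
time: 16.55
tool_pos: [0.4102, 0.2033, 0.1117]
tool_rot: [0.001, 1.0, 0.0, -0.002]
contact_force: [0.8, 0.5, -1.0]
gripper_width: 0.0351
gripper_force: 0.0
```

```bash
python3 - <<'E'
from h import *
for n in("top","side"):
    c=pickle.load(open(n+".pkl","rb"));E=c["extrinsics"];d=c["z_map"];v,u=np.mgrid[:420,:560]
    P=np.stack([(u-c["cx"])/c["fx"]*d,(v-c["cy"])/c["fy"]*d,d],-1)@E[:3,:3].T+E[:3,3]
    m=(d>0)&(abs(P[...,0]-.562)<.06)&(abs(P[...,1]+.088)<.06)
    hh=cv2.cvtColor(c["pixels"],cv2.COLOR_RGB2HSV);m&=(hh[...,1]>80)
    for lo,hi in((.003,.012),(.026,.045)):
        k=m&(P[...,2]>lo)&(P[...,2]<hi);q=P[k];print(n,lo,k.sum())
        if k.sum()>5:
            r=cv2.minAreaRect(q[:,:2].astype(np.float32)*1000);print(np.array(r[0]).round(1),np.array(r[1]).round(1),round(r[2],1),q.mean(0).round(4))
    w=(hh[...,1]>(60 if n=="top" else 90))&(hh[...,0]<22)&(hh[...,2]>110)&(abs(P[...,0]-.684)<.03)&(abs(P[...,1]+.12)<.07)
    nn,l,st,ce=cv2.connectedComponentsWithStats(w.astype(np.uint8));i=1+st[1:,4].argmax();ys,xs=np.nonzero(l==i)
    q=np.array([ray(c,a,b,.004) for a,b in zip(xs,ys)])*1000;r=cv2.minAreaRect(q.astype(np.float32));print("brush",np.array(r[0]).round(1),np.array(r[1]).round(1),round(r[2],1))
c=capture("top");cv2.imwrite("pics/g8.png",cv2.resize(c["pixels"][150:300,150:400,::-1],None,fx=3,fy=3,interpolation=cv2.INTER_CUBIC))
E
```

```text
top 0.003 372
[571.4 -93.7] [52.5 64.4] 72.6 [ 0.5594 -0.0905  0.0069]
top 0.026 69
[559.3 -88.3] [69.9 44.4] 72.4 [ 0.559  -0.0881  0.0345]
brush [ 682.3 -120.3] [  9.2 108.1] 12.5
side 0.003 601
[573.8 -93.4] [64.2 58.7] 72.2 [ 0.5653 -0.0897  0.0064]
side 0.026 91
[564.7 -90.8] [67.3 43.2] 73.0 [ 0.5691 -0.0958  0.0341]
brush [ 684.9 -119.3] [  6.2 105.7] 13.6
```

View pics/g8.png

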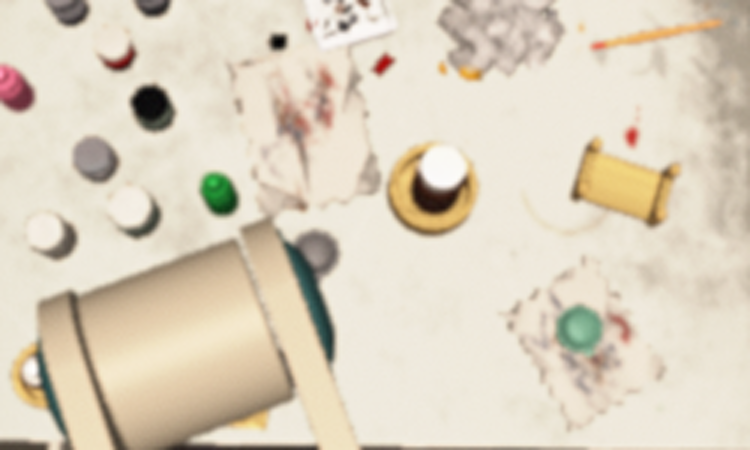

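Request:
{"method": "jog_arm", "body": {
  "plan": [
    {"x": 0,"y": 0,"z": -0.03,"ax": 0,"ay": 0,"az": 0,"grip": 0.035},
    {"x": 0,"y": 0,"z": -0.07,"ax": 0,"ay": 0,"az": -6,"grip": 0.035},
    {"x": 0.02,"y": 0.02,"z": -0.09,"ax": 0,"ay": 0,"az": -13,"grip": 0.035},
    {"x": 0.05,"y": 0.055,"z": -0.09,"ax": 0,"ay": 0,"az": -21,"grip": 0.035},
    {"x": 0.08,"y": 0.09,"z": -0.09,"ax": 0,"ay": 0,"az": -29,"grip": 0.035},
    {"x": 0.11,"y": 0.125,"z": -0.09,"ax": 0,"ay": 0,"az": -37,"grip": 0.035},
    {"x": 0.14,"y": 0.16,"z": -0.09,"ax": 0,"ay": 0,"az": -45,"grip": 0.035},
    {"x": 0.17,"y": 0.195,"z": -0.09,"ax": 0,"ay": 0,"az": -53,"grip": 0.035},
    {"x": 0.2,"y": 0.23,"z": -0.09,"ax": 0,"ay": 0,"az": -61,"grip": 0.035},
    {"x": 0.22,"y": 0.255,"z": -0.09,"ax": 0,"ay": 0,"az": -69,"grip": 0.035}
  ]
}}

```text
time: 17.6
tool_pos: [0.6327, -0.0537, 0.2015]
tool_rot: [0.0, 0.823, 0.568, -0.0]
contact_force: [0.4, 0.4, 0.1]
gripper_width: 0.0349
gripper_force: 0.0
```

```bash
python3 - <<'E'
from h import *
from scipy.spatial.transform import Rotation as R
s=arm.state();q=s["tool_rot"];x=R.from_quat([*q[1:],q[0]]).apply([1,0,0]);print(s["tool_pos"],np.degrees(np.arctan2(x[1],x[0])),s["joint_pos"].round(2),rel((.6845,-.120,.09)))
E
```

```text
[ 0.63270786 -0.05366662  0.2014814 ] 69.26046959264278 [-0.14  0.38  1.11 -0.    1.65  0.22] [-0.04365449  0.07190598  0.11150991]
```

Request:
{"method": "jog_arm", "body": {
  "plan": [
    {"x": -0.01,"y": 0.02,"z": 0.02,"ax": 0,"ay": 0,"az": -8,"grip": 0.035},
    {"x": -0.025,"y": 0.04,"z": 0.04,"ax": 0,"ay": 0,"az": -16,"grip": 0.035},
    {"x": -0.04,"y": 0.06,"z": 0.06,"ax": 0,"ay": 0,"az": -24,"grip": 0.035},
    {"x": -0.044,"y": 0.072,"z": 0.08,"ax": 0,"ay": 0,"az": -32,"grip": 0.035},
    {"x": -0.044,"y": 0.072,"z": 0.1,"ax": 0,"ay": 0,"az": -34,"grip": 0.035},
    {"x": -0.044,"y": 0.072,"z": 0.12,"ax": 0,"ay": 0,"az": -34,"grip": 0.035},
    {"x": -0.044,"y": 0.072,"z": 0.13,"ax": 0,"ay": 0,"az": -34,"grip": 0.035},
    {"x": -0.044,"y": 0.072,"z": 0.13,"ax": 0,"ay": 0,"az": -34,"grip": 0.035},
    {"x": -0.044,"y": 0.072,"z": 0.13,"ax": 0,"ay": 0,"az": -34,"grip": 0.035},
    {"x": -0.044,"y": 0.072,"z": 0.13,"ax": 0,"ay": 0,"az": -34,"grip": 0.035}
  ]
}}

```text
time: 18.6
tool_pos: [0.6837, -0.1181, 0.0739]
tool_rot: [0.001, 0.622, 0.783, 0.001]
contact_force: [0.3, 0.5, 0.6]
gripper_width: 0.0352
gripper_force: 0.0
```

```bash
python3 - <<'E'
from h import *
from scipy.spatial.transform import Rotation as R
s=arm.state();q=s["tool_rot"];x=R.from_quat([*q[1:],q[0]]).apply([1,0,0]);print(s["tool_pos"],np.degrees(np.arctan2(x[1],x[0])),rel((.6845,-.120,.0155)))
c=capture("side");a=cv2.resize(c["pixels"][320:415,175:295,::-1],None,fx=4,fy=4,interpolation=cv2.INTER_CUBIC)
b=cv2.resize(c["pixels"][130:210,240:310,::-1],None,fx=4,fy=4,interpolation=cv2.INTER_CUBIC);b=cv2.copyMakeBorder(b,0,60,0,0,cv2.BORDER_CONSTANT)
cv2.imwrite("pics/g9.png",np.hstack([a,b]))
E
```

```text
[ 0.68367743 -0.11812859  0.07389718] 103.02301086538706 [-0.0019311   0.00023452  0.05840056]
```

View pics/g9.png

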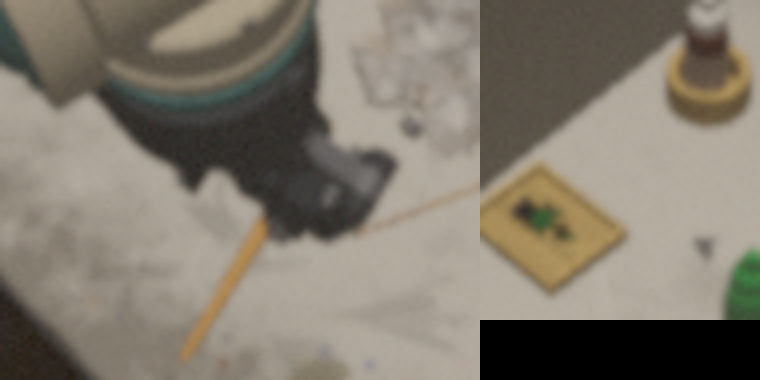

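Request:
{"method": "jog_arm", "body": {
  "plan": [
    {"x": -0.002,"y": 0,"z": 0.015,"ax": 0,"ay": 0,"az": 0,"grip": 0.035},
    {"x": -0.002,"y": 0,"z": 0.03,"ax": 0,"ay": 0,"az": 0,"grip": 0.035},
    {"x": -0.002,"y": 0,"z": 0.045,"ax": 0,"ay": 0,"az": 0,"grip": 0.035},
    {"x": -0.002,"y": 0,"z": 0.055,"ax": 0,"ay": 0,"az": 0,"grip": 0.035},
    {"x": -0.002,"y": 0,"z": 0.0575,"ax": 0,"ay": 0,"az": 0,"grip": 0.035},
    {"x": -0.002,"y": 0,"z": 0.0575,"ax": 0,"ay": 0,"az": 0,"grip": 0.02},
    {"x": -0.002,"y": 0,"z": 0.0575,"ax": 0,"ay": 0,"az": 0,"grip": 0.002},
    {"x": -0.002,"y": 0,"z": 0.0575,"ax": 0,"ay": 0,"az": 0,"grip": 0.0},
    {"x": -0.002,"y": 0,"z": 0.0575,"ax": 0,"ay": 0,"az": 0,"grip": 0.0},
    {"x": -0.002,"y": 0,"z": 0.0575,"ax": 0,"ay": 0,"az": 0,"grip": 0.0}
  ]
}}

```text
time: 19.65
tool_pos: [0.6834, -0.12, 0.0145]
tool_rot: [0.0, 0.622, 0.783, 0.0]
contact_force: [-0.1, 0.5, 1.0]
gripper_width: 0.0048
gripper_force: 58.8
```

Request:
{"method": "jog_arm", "body": {
  "plan": [
    {"x": 0,"y": 0,"z": -0.02,"ax": 0,"ay": 0,"az": 0,"grip": 0.0},
    {"x": 0,"y": 0,"z": -0.05,"ax": 0,"ay": 0,"az": 0,"grip": 0.0},
    {"x": 0,"y": 0,"z": -0.07,"ax": 0,"ay": 0,"az": 3,"grip": 0.0},
    {"x": 0.01,"y": -0.02,"z": -0.07,"ax": 0,"ay": 0,"az": 8,"grip": 0.0},
    {"x": 0.02,"y": -0.045,"z": -0.07,"ax": 0,"ay": 0,"az": 14,"grip": 0.0},
    {"x": 0.035,"y": -0.07,"z": -0.07,"ax": 0,"ay": 0,"az": 21,"grip": 0.0},
    {"x": 0.05,"y": -0.095,"z": -0.07,"ax": 0,"ay": 0,"az": 28,"grip": 0.0},
    {"x": 0.057,"y": -0.111,"z": -0.07,"ax": 0,"ay": 0,"az": 30.5,"grip": 0.0},
    {"x": 0.057,"y": -0.111,"z": -0.07,"ax": 0,"ay": 0,"az": 30.5,"grip": 0.0},
    {"x": 0.057,"y": -0.111,"z": -0.07,"ax": 0,"ay": 0,"az": 30.5,"grip": 0.0}
  ]
}}

```text
time: 20.65
tool_pos: [0.5628, -0.0896, 0.0849]
tool_rot: [0.0, 0.806, 0.592, 0.0]
contact_force: [0.5, 0.6, 0.1]
gripper_width: 0.0046
gripper_force: 58.8
```

```bash
python3 - <<'E'
from h import *
from scipy.spatial.transform import Rotation as R
s=arm.state();q=s["tool_rot"];x=R.from_quat([*q[1:],q[0]]).apply([1,0,0]);print(s["tool_pos"],s["gripper_width"],np.degrees(np.arctan2(x[1],x[0])),rel((.5625,-.0895,.0375)))
# brush pixels held: orange hue in side view above the rest
c=capture("side");E=c["extrinsics"];d=c["z_map"];v,u=np.mgrid[:420,:560]
P=np.stack([(u-c["cx"])/c["fx"]*d,(v-c["cy"])/c["fy"]*d,d],-1)@E[:3,:3].T+E[:3,3]
h=cv2.cvtColor(c["pixels"],cv2.COLOR_RGB2HSV)
m=(d>0)&(h[...,1]>90)&(P[...,2]>.055)&(P[...,2]<.09)&(abs(P[...,0]-.56)<.09)&(abs(P[...,1]+.09)<.09)
q=P[m];r=cv2.minAreaRect((q[:,:2]*1000).astype(np.float32));print(m.sum(),r,q[:,2].mean())
E
```

```text
[ 0.56278392 -0.08957176  0.08486571] 0.004577505378943233 72.5860366943802 [-1.51656800e-05 -3.31896180e-04  4.73654455e-02]
91 ((565.9556884765625, -88.63258361816406), (101.67744445800781, 4.103519439697266), 72.45329284667969) 0.07573711286562033
```

Request:
{"method": "jog_arm", "body": {
  "plan": [
    {"x": 0,"y": 0,"z": 0.015,"ax": 0,"ay": 0,"az": 0,"grip": 0.0},
    {"x": 0,"y": 0,"z": 0.03,"ax": 0,"ay": 0,"az": 0,"grip": 0.0},
    {"x": 0,"y": 0,"z": 0.042,"ax": 0,"ay": 0,"az": 0,"grip": 0.0},
    {"x": 0,"y": 0,"z": 0.047,"ax": 0,"ay": 0,"az": 0,"grip": 0.0},
    {"x": 0,"y": 0,"z": 0.047,"ax": 0,"ay": 0,"az": 0,"grip": 0.0},
    {"x": 0,"y": 0,"z": 0.047,"ax": 0,"ay": 0,"az": 0,"grip": 0.0},
    {"x": 0,"y": 0,"z": 0.047,"ax": 0,"ay": 0,"az": 0,"grip": 0.015},
    {"x": 0,"y": 0,"z": 0.047,"ax": 0,"ay": 0,"az": 0,"grip": 0.03},
    {"x": 0,"y": 0,"z": 0.047,"ax": 0,"ay": 0,"az": 0,"grip": 0.035},
    {"x": 0,"y": 0,"z": 0.047,"ax": 0,"ay": 0,"az": 0,"grip": 0.035}
  ]
}}

```text
time: 21.7
tool_pos: [0.5624, -0.0895, 0.0377]
tool_rot: [0.0, 0.806, 0.591, 0.0]
contact_force: [1.4, -0.1, 0.7]
gripper_width: 0.0349
gripper_force: 0.0
```

Request:
{"method": "jog_arm", "body": {
  "plan": [
    {"x": 0,"y": 0,"z": -0.015,"ax": 0,"ay": 0,"az": 0,"grip": 0.035},
    {"x": 0,"y": 0,"z": -0.04,"ax": 0,"ay": 0,"az": 0,"grip": 0.035},
    {"x": 0,"y": 0,"z": -0.08,"ax": 0,"ay": 0,"az": 0,"grip": 0.035},
    {"x": 0,"y": 0,"z": -0.12,"ax": 0,"ay": 0,"az": 0,"grip": 0.035},
    {"x": -0.04,"y": -0.02,"z": -0.16,"ax": 0,"ay": 0,"az": 0,"grip": 0.035},
    {"x": -0.08,"y": -0.05,"z": -0.18,"ax": 0,"ay": 0,"az": 0,"grip": 0.035},
    {"x": -0.12,"y": -0.07,"z": -0.18,"ax": 0,"ay": 0,"az": 0,"grip": 0.035},
    {"x": -0.16,"y": -0.09,"z": -0.18,"ax": 0,"ay": 0,"az": 0,"grip": 0.035},
    {"x": -0.2,"y": -0.11,"z": -0.18,"ax": 0,"ay": 0,"az": 0,"grip": 0.035},
    {"x": -0.2,"y": -0.11,"z": -0.18,"ax": 0,"ay": 0,"az": 0,"grip": 0.035}
  ]
}}

```text
time: 22.7
tool_pos: [0.3944, -0.2503, 0.2192]
tool_rot: [0.001, 0.808, 0.589, -0.0]
contact_force: [0.9, 0.0, -0.1]
gripper_width: 0.035
gripper_force: 0.0
```

```bash
python3 - <<'E'
from h import *
c=capture("side");p=c["pixels"][:,:,::-1];f=lambda a:cv2.resize(a,None,fx=4,fy=4,interpolation=cv2.INTER_CUBIC)
cv2.imwrite("pics/g10.png",np.hstack([f(p[255:355,165:285]),f(p[130:230,240:320])]))
E
```

```text
(no output)
```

View pics/g10.png

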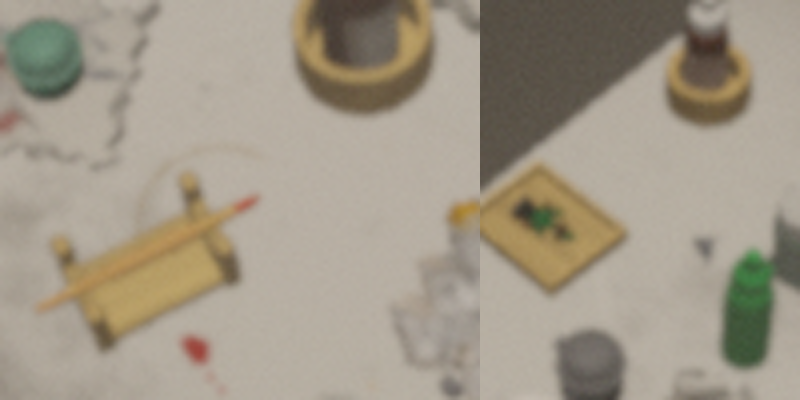

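```bash
python3 -c "
from bench import job_done
print(job_done())"
```

```text
the job is handed in; nothing more can be done
None
```

I put all four things in their holders and handed the job in at about 23 s. The last pictures show the bottle and dropper upright in their cups, the brush across both notches and the figure flat in the tray, with both pots still standing, but `job_done()` returned no verdict.

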